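# Set and lock the recessed air regulator

### The arm

A 6-joint arm with a two-finger parallel gripper is mounted at the origin on the work surface. World frame = base frame: x ahead of the robot, y to its left, z up, the work surface at z = 0. Lengths are in m, angles in degrees, forces in N, time in s.
With the tool pointing down it reaches from about 0.375 to 0.9 m from the base axis. Payload 3.1 kg.
Tool frame: the origin (TCP) lies on the centre line of the jaws, within the pads' length; the fingertips stand 25 mm ahead of it and the grasp point (between the pads) lies 6 mm ahead of it; z points along the fingers, y is the line along which they close (so a half turn about z gives the same grasp; the last joint's range is limited). The gripper opens to 87 mm and grips with 3 to 60 N. Pads are 19 mm wide; open, the fingers measure 117 mm over their backs; the gripper's body (75 mm by 190 mm) begins 51 mm behind the grasp point.
Start: joints at [64.601, 30.224, 82.088, -0, 67.689, -10.227], TCP at [0.164, 0.603, 0.248] pointing down, gripper open.
Joint ranges: [-176.69, 176.69], [-43.24, 126.21], [12.49, 139.97], [-82, 262], [0, 151.66], [-163.58, 163.58]. Speed limits (degrees/s): [159.86, 159.86, 180, 180, 180, 180].

### API

Orientations are given as a 3x3 rotation matrix whose columns are the frame's x, y, z axes.
In Python, from rig import bot, cams, models gives the robot as it stands. The module is installed in compiled form; this text tells all that it offers.
- The arm moves only by the shell command python3 -m handwheel 'ROWS' [OPENING]. ROWS is JSON, a list of rows, each a list of 6 numbers: the shift along the world's x, y, z each as a share of 1 m, from -1 to 1, then the turn, a rotation vector about the world's x, y, z each as a share of 2 rad, from -1 to 1. In form: [[dx, dy, dz, wx, wy, wz], ...]. A call has exactly 8 rows; each row is the pose to reach, as a shift and turn from the pose commanded when the call began; what a row does not reach only later rows make up. A row lasts 1/12 s, in which the tool goes at most 41.7 mm and 7.16 degrees, less where a joint would pass 70% of its speed; a pose out of reach is approached as far as the arm can. A call with a number of a shift or a turn outside -1 to 1 is refused whole. A call with a gripper value outside its range is refused whole. OPENING is the opening, from -1 (shut) to 1 (fully open), so that 0 is half open, set as the call begins (- or left out, the last holds). The fingers move at their own pace and stop on an object; the grip force is fixed at half the most. Time passes only in rows, so rows that repeat a pose let the fingers close, or fill a call up. It gives the time, the measured TCP pose, the force, the opening and the grip force at its end, in the units of the state.
- bot.read_state(): the state, without advancing time (a new reading comes with each control period).
- cams.capture(name): name is "side" or "top"; returns (picture, depth): 420x560x3 uint8, blue, green, red; 420x560 float32, m along the optical axis (not along the pixel's ray), 0 where there is no reading.
- cams.calibration(name): a dict with "mtx" (3x3 intrinsics, pixels), "dist_coeffs" ([k1, k2, p1, p2, k3] as OpenCV has them; the pictures are not rectified), "R" (3x3) and "t" (3): a world point X has camera coordinates R X + t. Camera axes: x right, y down, z forward; pixel columns grow to the right and rows downward; lengths in m; the calibration is good to about 2 mm. A picture is of the moment at which its call begins. calibration takes no time and is no camera call.
- bot.hand_in(): hands the job in; it is judged then, once.
Trained networks look in the newest picture that a camera, given by its name, has taken for a name from the list of things; names that differ only in an ending like _2 or _b are one class to them, and where a whole thing is asked for, a point or a joint stands for the part that bears it (a point fixed in the world has none). Each returns a list of dicts, best first, with "conf" (0 to 1); they miss things now and then, are a little off and sometimes report something else, mostly with a low value. They report only what shows in the picture. A call takes as long as a camera call.
- models.spot_in(query, camera): "position" ([column, row] in pixels, amid what is visible of it).
- models.tip_of(query, camera): "position" ([column, row] in pixels: a listed point, or the origin of a listed thing).
The state is a dict: "time_s": time; "joint_positions": joint angles; "qvel": joint speeds; "tau": joint torques, N m; "position": TCP position; "tcp_rot": TCP orientation; "force": force on the tool from outside, world axes, zero at the start; "moment": the same for the moment, N m; "opening": opening from 0.0 (shut) to 1.0 (fully open); "grasp_force": force on a finger pad.
Only numpy, scipy, OpenCV 4.12 (cv2) and the standard library are available. Lean on these libraries where they do the work, as an engineer would, in place of code of your own. Each camera call takes 0.05 s, during which the arm holds its last target. There are 200 camera calls.

### The job

One of the two air regulators for the optical table has been left with its knob pulled up and its pressure low: reach into its well and turn the knob clockwise until the gauge needle stands in the dark band at the top of the dial, without running it far past. Then press the knob down until it drops fully home and locks, needle still in the band; if the lock teeth meet tip to tip never force it, but press lightly and rock the knob until it drops in. Don't lean on the case, and leave the other regulator and the things on the bench alone.

Things in the scene. Friction and masses are not known exactly. Their poses are not given: they have to be found in the camera images.
- reg_a: The air-regulator unit to be set (knob standing up, needle below the band), fixed: grey box 250 (x) x 140 (y) x 100 mm high, flat deck on top, origin at the centre of its underside, front -x. Knob well 60 mm towards -x of the origin, gauge 72 mm towards +x.
- reg_a_case: The sheet-metal case of that unit with well and gauge; same origin and axes as reg_a. Leaning on it with more than 20 N is not allowed.
- reg_a_well (a point): Centre of the well's mouth in the deck of the unit to be set, on the knob's axis, 100 mm above the bench; axes as the unit's. The well is round, 90 mm inside diameter, 60 mm deep, floor 40 mm above the bench. The knob is 36 mm wide, so 27 mm is free between knob and wall all round: fingers go in part-open.
- reg_a_top (a point): Centre of the knob's top, on its upright axis; rises, sinks and turns with it. The knob is a black ribbed cylinder, 36 mm diameter, 30 mm high. Pulled up (as found): top about 5 mm below the deck, 95 mm above the bench. Fully home (locked): 12 mm below the deck, 88 mm above the bench.
- reg_a_lift (a joint): Knob height over its locked place (m): 0 home, 0.0063 to 0.0072 as found. 6 N of friction holds it; no spring. A hidden key under it drops into one of 6 gaps between square teeth (60 degrees apart); at most angles it stops near 0.004 on a tooth tip: turn a little until it drops. Gap angles vary, unseen. Over 30 N on tip or gap bottom ruins it. Below 0.004 it cannot turn (play 2 degrees).
- reg_a_needle (a joint): Gauge needle (rad), grows clockwise from above; turns 0.25 rad per rad of knob, same sense. The knob has about 0.1 N m friction and stays where left. 2.356 points to the unit's back (+x), the middle of the dark band, which reaches 0.2 either side (2.156 to 2.556). Starts at 1.66 to 1.97; must never pass 2.856.
- reg_a_gauge (a point): Centre of the gauge dial of the unit to be set: white face 80 mm across, facing up, 5 mm above the deck; axes as the unit's. Black scale over 270 degrees, thick dark arc (the band) at the back (+x) side, black needle.
- reg_b: The other unit, of the same make, its knob already locked down and its needle in the band: not to be touched. grey box 250 (x) x 140 (y) x 100 mm high, flat deck on top, origin at the centre of its underside, front -x. Knob well 60 mm towards -x of the origin, gauge 72 mm towards +x.
- reg_b_top (a point): Centre of the top of the other unit's knob, 88 mm above the bench.
- reg_b_lift (a joint): Height of the other unit's knob over its locked place (m); 0 = locked.
- reg_b_needle (a joint): Needle of the other unit's gauge (rad), about 2.356, in its band.
- driver: Loose black-handled screwdriver, 170 mm long, lying on the bench at the left; its length runs along its own x.
- carton: Loose orange carton 75 x 55 mm and 85 mm high, standing on the bench at the right; origin at the centre of its underside.
- lens_mount: Loose lens on a post with a round foot (foot 54 mm, 95 mm high), standing on the bench at the left; origin at the centre of its underside.

How it is judged (in metres and radians):
On the way:
1. the needle of the low regulator has been turned up into the dark band (value of joint reg_a_needle between 2.156 and 2.556 rad), for 0.2 s.
At the end, for the whole second after the job is handed in: The low regulator's needle rests in the dark band (2.156 to 2.556 rad), its knob is pressed home within 1.5 mm of fully down, and the other regulator is as it was: locked and in its band (all of step 1 and value of joint each of reg_a_lift, reg_b_lift below 0.0015 m and velocity of joint reg_a_needle below 0.05 rad/s and value of joint reg_b_needle between 2.25 and 2.46 rad); the robot touches nothing.
It fails at once if key and lock teeth forced against each other with more than 30 N (contact force between reg_a_key and anything else above 30 N).
It fails at once if needle run past the band by more than 0.3 rad (value of joint reg_a_needle above 2.856 rad).
It fails at once if the robot leans on the regulator's case with more than 20 N (contact force between any of the arm, the fingers and reg_a_case above 20 N).
It fails at once if the other regulator turned, lifted or struck (value of joint reg_b_needle below 2.25 rad or value of joint reg_b_needle above 2.46 rad or value of joint reg_b_lift above 0.002 m or contact force between any of the arm, the fingers and reg_b above 10 N).
It fails at once if a bystander moved more than 20 mm (distance of any of driver, carton, lens_mount from where it was at the start of the episode above 0.02 m).
It also fails if it takes over 58 s, if anything falls off the work surface, if the arm or the gripper's body presses on something with over 40 N, if the wrist force passes 120 N, or if a joint passes its speed limit or range.

## Working session

There is one attempt and no reset: what is moved stays moved. The work goes in short steps, Python scripts to look and compute and a shell command to move; the robot and the scene stay as the last step left them, time stands still between calls to the robot, and variables do not carry over. Pictures are saved under pics/ and viewed, at most 10 in all, crops included, and the job is handed in when it is done.

```bash
mkdir -p pics
cat > h.py <<'E'
import numpy as np, cv2
from rig import bot, cams, models
def ray(cam,px):
    c=cams.calibration(cam);K=np.array(c["mtx"]);d=np.array(c["dist_coeffs"]);R=np.array(c["R"]);t=np.array(c["t"])
    p=cv2.undistortPoints(np.array([[px]],float),K,d)[0,0]
    return -R.T@t, R.T@np.array([p[0],p[1],1.0])
def atz(cam,px,z):
    o,v=ray(cam,px);return o+v*(z-o[2])/v[2]
def proj(cam,X):
    c=cams.calibration(cam);R=np.array(c["R"]);t=np.array(c["t"])
    return cv2.projectPoints(np.array(X,float).reshape(-1,3),cv2.Rodrigues(R)[0],t,np.array(c["mtx"]),np.array(c["dist_coeffs"]))[0][:,0]
E
python3 - <<'E'
from h import *
s=bot.read_state();print(s["time_s"],s["position"],s["force"],s["tcp_rot"],s["opening"])
for n in("top","side"):
    im,_=cams.capture(n);cv2.imwrite(f"pics/{n}0.png",im)
    o,_=ray(n,[280,210]);print(n,o)
    for q,z in(("reg_a_well",.1),("reg_a_top",.095),("reg_a_gauge",.105),("reg_b_top",.088),("reg_a",0),("carton",0),("lens_mount",0),("driver",0.01)):
        for r in models.tip_of(q,n)[:3]:print(q,np.round(r["position"],1),round(r["conf"],2),np.round(atz(n,r["position"],z),4))
E
```

```text
0.0 [0.16324877 0.60261176 0.24658997] [-0.27987116 -0.22393461 -0.0107292 ] [[-9.65153251e-01  2.61683818e-01 -8.84201192e-04]
 [ 2.61685077e-01  9.65151401e-01 -1.92184628e-03]
 [ 3.50471945e-04 -2.08625845e-03 -9.99997762e-01]] 1.0021608923392165
top [ 0.33929804 -0.03326506  1.39745926]
reg_a_well [352.7 225.2] 0.63 [ 0.548  -0.1853  0.1   ]
reg_a_top [350.9 227. ] 0.76 [ 0.5443 -0.1814  0.095 ]
reg_a_gauge [351.6 175.2] 0.79 [ 0.6732 -0.184   0.105 ]
reg_b_top [198.4 247.4] 0.52 [0.4918 0.1942 0.088 ]
reg_a [348.2 207.7] 0.69 [ 0.6111 -0.1857  0.    ]
reg_a [202.1 225.7] 0.61 [0.56   0.2017 0.    ]
reg_a [350.  205.3] 0.47 [ 0.6177 -0.1906  0.    ]
carton [424.6 251.3] 0.72 [ 0.4953 -0.387   0.    ]
lens_mount [142.8 209.9] 0.67 [0.6016 0.3647 0.    ]
driver [145.8 265.3] 0.62 [0.452  0.3457 0.01  ]
side [ 0.09693689 -0.69554982  0.74163728]
reg_a_well [302.4 241.8] 0.57 [ 0.546  -0.1855  0.1   ]
reg_a_top [299.1 238.2] 0.63 [ 0.5506 -0.1673  0.095 ]
reg_a_gauge [347.7 217.5] 0.9 [ 0.6927 -0.1822  0.105 ]
reg_a_gauge [318.  256.7] 0.41 [ 0.5422 -0.2471  0.105 ]
reg_b_top [210.1 175. ] 0.38 [0.5013 0.1993 0.088 ]
reg_a [227.2 194.4] 0.97 [0.5504 0.1941 0.    ]
reg_a [317.8 264.6] 0.85 [ 0.5972 -0.1946  0.    ]
carton [335.8 342.4] 0.57 [ 0.4859 -0.3892  0.    ]
driver [179.5 181. ] 0.53 [0.4512 0.3286 0.01  ]
```

View pics/top0.png

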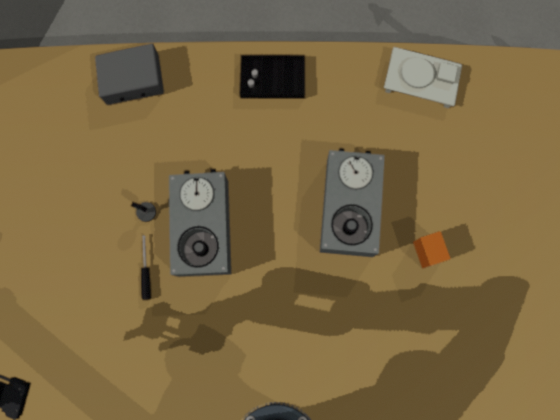

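View pics/side0.png

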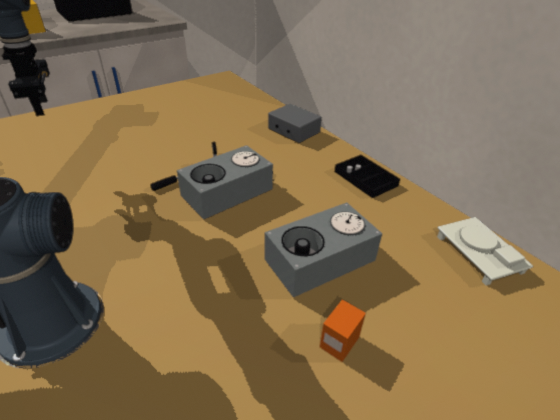

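The unit on the right, with its well near (352,225), has its needle (356,172) pointing off the band, so it is reg_a. The left unit's needle stands in the band. In the side view its knob is near (302,243) and stands higher. The path at z=0.25 is clear, so I'll move there and enlarge the picture for a fine fit.

```bash
python3 - <<'E'
from h import *
im=cv2.imread("pics/top0.png");a=cv2.resize(im[140:265,305:400],None,fx=6,fy=6,interpolation=cv2.INTER_CUBIC)[:600]
im=cv2.imread("pics/top0.png");a=cv2.resize(im[145:260,310:395],None,fx=5.2,fy=5.2,interpolation=cv2.INTER_CUBIC)
cv2.imwrite("pics/crop0.png",a)
E
python3 -m handwheel '[[0.019,-0.037,0,0,0,0],[0.037,-0.075,0,0,0,0],[0.056,-0.112,0,0,0,0],[0.074,-0.15,0,0,0,0],[0.093,-0.187,0,0,0,0],[0.111,-0.225,0,0,0,0],[0.13,-0.262,0,0,0,0],[0.13,-0.262,0,0,0,0]]' 0.1
```

```text
time_s: 1.57
position: [0.296, 0.336, 0.2476]
tcp_rot: [[-0.963, 0.268, 0.001], [0.268, 0.963, -0.003], [-0.001, -0.003, -1.0]]
force: [-1.0, -0.8, 0.4]
opening: 0.569
grasp_force: 0.0
```

View pics/crop0.png

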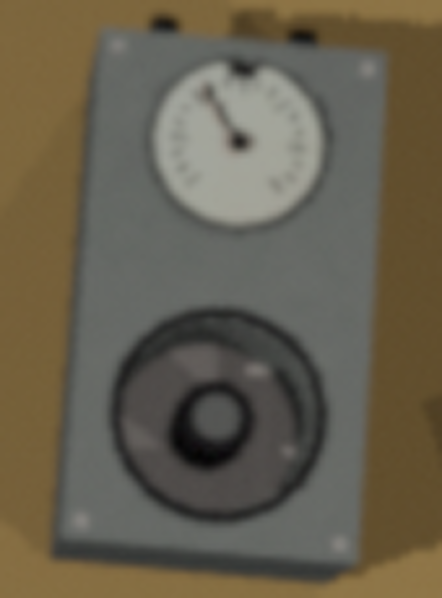

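The crop shows the well mouth centred at crop (219.5,415), the gauge centre at (239,142), the needle tip at (206,90) and the band at (241,68). The needle is therefore about 34° short, roughly 136° of knob.

```bash
python3 - <<'E'
from h import *
f=lambda u,v:[310+(u+.5)/5.2-.5,145+(v+.5)/5.2-.5]
w=atz("top",f(219.5,415),.1);g=atz("top",f(239,142),.105);k=atz("top",f(217,417),.095)
n=atz("top",f(206,90),.105);b=atz("top",f(241,68),.105)
print(w,k,g,np.linalg.norm(g-w))
a=lambda p,q:np.degrees(np.arctan2(*(p-q)[[1,0]]))
print(a(g,w),a(b,g),a(n,g))
E
python3 -m handwheel '[[0.018,-0.037,0,0,0,0],[0.036,-0.074,0,0,0,0],[0.054,-0.111,0,0,0,0],[0.072,-0.148,0,0,0,0],[0.09,-0.185,0,0,0,0],[0.108,-0.222,0,0,0,0],[0.125,-0.26,0,0,0,0],[0.13,-0.27,0,0,0,0]]'
```

```text
[ 0.54999502 -0.18313384  0.1       ] [ 0.54984132 -0.18250967  0.095     ] [ 0.68171859 -0.19409145  0.105     ] 0.13227308510723945
-4.7552798054460315 -2.6580187226704175 30.937743467993492
time_s: 2.23
position: [0.4273, 0.0668, 0.2482]
tcp_rot: [[-0.964, 0.266, 0.005], [0.266, 0.964, -0.002], [-0.005, -0.001, -1.0]]
force: [-0.3, 0.1, 0.4]
opening: 0.55
grasp_force: 0.0
```

```bash
python3 -m handwheel '[[0.018,-0.037,-0.01,0,0,0],[0.036,-0.074,-0.025,0,0,0],[0.054,-0.111,-0.04,0,0,0],[0.072,-0.148,-0.055,0,0,0],[0.09,-0.185,-0.07,0,0,0],[0.108,-0.222,-0.085,0,0,0],[0.124,-0.253,-0.095,0,0,0],[0.124,-0.253,-0.095,0,0,0]]'
python3 - <<'E'
from h import *
s=bot.read_state();print(s["time_s"],s["position"],s["joint_positions"],s["tcp_rot"])
a,_=cams.capture("side");b,_=cams.capture("top")
s=bot.read_state();print(s["time_s"],s["position"],s["force"])
p=proj("side",[[.549,-.1835,.1]])[0];print(p)
c=cv2.resize(a[170:290,230:390],None,fx=4,fy=4,interpolation=cv2.INTER_CUBIC)
cv2.imwrite("pics/s1.png",c)
E
```

```text
time_s: 2.9
position: [0.5512, -0.1876, 0.1508]
tcp_rot: [[-0.964, 0.265, 0.004], [0.265, 0.964, -0.004], [-0.005, -0.002, -1.0]]
force: [1.1, 0.6, 0.9]
opening: 0.55
grasp_force: 0.0
2.9 [ 0.55120428 -0.18755677  0.15078193] [-2.97495350e+01  3.41286719e+01  9.35428341e+01 -8.40921388e-02
  5.20396134e+01 -1.04316732e+02] [[-0.96417354  0.265245    0.00380364]
 [ 0.26523243  0.96417813 -0.00350676]
 [-0.00459753 -0.00237227 -0.99998662]]
3.0 [ 0.54825447 -0.18298228  0.1514994 ] [-0.55660946  0.71483288  0.22782683]
[302.87374577 240.82587249]
```

View pics/s1.png

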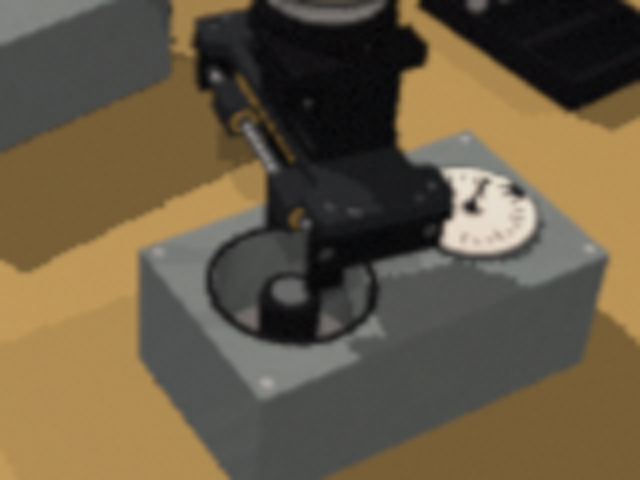

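The well centre in the side crop, about (292,285), matches my estimate to within 0.1 px, and the knob sits in it at (290,295). The TCP is centred, so I'll go down and close.

```bash
python3 -m handwheel '[[0.001,0,-0.01,0,0,0],[0.001,0,-0.02,0,0,0],[0.001,0,-0.03,0,0,0],[0.001,0,-0.04,0,0,0],[0.001,0,-0.05,0,0,0],[0.001,0,-0.06,0,0,0],[0.001,0,-0.065,0,0,0],[0.001,0,-0.065,0,0,0]]'
python3 -m handwheel '[[0,0,0,0,0,0],[0,0,0,0,0,0],[0,0,0,0,0,0],[0,0,0,0,0,0],[0,0,0,0,0,0],[0,0,0,0,0,0],[0,0,0,0,0,0],[0,0,0,0,0,0]]' -1
```

```text
time_s: 3.67
position: [0.5476, -0.1812, 0.0859]
tcp_rot: [[-0.965, 0.262, -0.003], [0.262, 0.965, 0.001], [0.003, 0.001, -1.0]]
force: [0.3, -0.2, 0.2]
opening: 0.55
grasp_force: 0.0
time_s: 4.33
position: [0.5488, -0.1825, 0.0881]
tcp_rot: [[-0.965, 0.262, 0.001], [0.262, 0.965, -0.001], [-0.001, -0.001, -1.0]]
force: [-1.5, -5.1, 2.7]
opening: 0.407
grasp_force: 30.0
```

Gripped on the 36 mm knob. Turning clockwise.

```bash
python3 -m handwheel '[[0,0,0,0,0,-0.055],[0,0,0,0,0,-0.11],[0,0,0,0,0,-0.165],[0,0,0,0,0,-0.22],[0,0,0,0,0,-0.275],[0,0,0,0,0,-0.33],[0,0,0,0,0,-0.385],[0,0,0,0,0,-0.435]]'
python3 -m handwheel '[[0,0,0,0,0,-0.055],[0,0,0,0,0,-0.11],[0,0,0,0,0,-0.165],[0,0,0,0,0,-0.22],[0,0,0,0,0,-0.275],[0,0,0,0,0,-0.33],[0,0,0,0,0,-0.385],[0,0,0,0,0,-0.435]]'
cat > look.py <<'E'
from h import *
import sys
b,_=cams.capture("top");a,_=cams.capture("side")
c=np.hstack([cv2.resize(b[145:205,320:395],None,fx=5,fy=5,interpolation=cv2.INTER_CUBIC),cv2.resize(a[195:255,310:385],None,fx=5,fy=5,interpolation=cv2.INTER_CUBIC)])
cv2.imwrite(f"pics/{sys.argv[1]}.png",c)
s=bot.read_state();print(s["time_s"],s["position"],s["force"],s["moment"],s["tcp_rot"][0])
E
python3 look.py g1
```

```text
time_s: 5.0
position: [0.5492, -0.1822, 0.0881]
tcp_rot: [[-0.418, 0.908, 0.002], [0.908, 0.418, -0.001], [-0.002, 0.001, -1.0]]
force: [-1.3, -2.5, 2.8]
opening: 0.399
grasp_force: 30.0
time_s: 5.67
position: [0.5497, -0.1822, 0.0881]
tcp_rot: [[0.425, 0.905, 0.003], [0.905, -0.425, -0.001], [-0.0, 0.003, -1.0]]
force: [0.2, -2.4, 2.0]
opening: 0.408
grasp_force: 30.0
5.7667 [ 0.54965625 -0.18225502  0.08805782] [ 0.46290784 -2.56907084  1.94733331] [-0.62329399 -0.07055311 -0.0848182 ] [0.42063296 0.90722703 0.00265016]
```

View pics/g1.png

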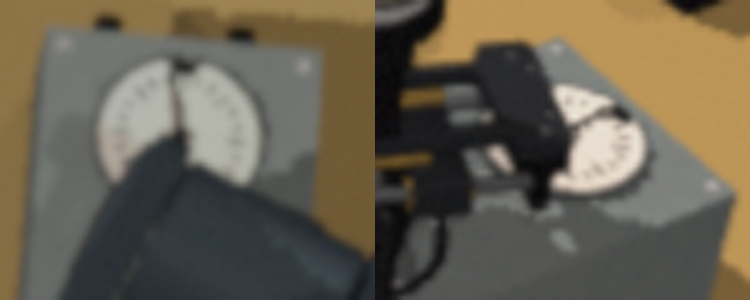

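The needle now stands just left of the band: tip (178,80) against band (185,65) in the top view. It is about 10° short of the middle. I'll turn 16° more to get inside the band, then press lightly.

```bash
python3 -m handwheel '[[0,0,0,0,0,-0.05],[0,0,0,0,0,-0.1],[0,0,0,0,0,-0.14],[0,0,0,0,0,-0.14],[0,0,-0.0005,0,0,-0.14],[0,0,-0.001,0,0,-0.14],[0,0,-0.0015,0,0,-0.14],[0,0,-0.0015,0,0,-0.14]]'
```

```text
time_s: 6.43
position: [0.5498, -0.1824, 0.0868]
tcp_rot: [[0.653, 0.758, 0.003], [0.758, -0.653, -0.001], [0.001, 0.003, -1.0]]
force: [1.4, -2.4, 4.2]
opening: 0.403
grasp_force: 30.0
```

```bash
python3 -m handwheel '[[0,0,-0.0003,0,0,0],[0,0,-0.0006,0,0,0],[0,0,-0.0009,0,0,0],[0,0,-0.001,0,0,0],[0,0,-0.001,0,0,0],[0,0,-0.001,0,0,0],[0,0,-0.001,0,0,0],[0,0,-0.001,0,0,0]]'
```

```text
time_s: 7.1
position: [0.5498, -0.1824, 0.0858]
tcp_rot: [[0.653, 0.757, 0.003], [0.757, -0.653, -0.001], [0.001, 0.003, -1.0]]
force: [1.1, -2.8, 5.0]
opening: 0.402
grasp_force: 30.0
```

```bash
python3 -m handwheel '[[0,0,-0.0002,0,0,0],[0,0,-0.0004,0,0,0],[0,0,-0.0006,0,0,0],[0,0,-0.0008,0,0,0],[0,0,-0.0008,0,0,0],[0,0,-0.0008,0,0,0],[0,0,-0.0008,0,0,0],[0,0,-0.0008,0,0,0]]'
```

```text
time_s: 7.77
position: [0.5498, -0.1824, 0.085]
tcp_rot: [[0.653, 0.757, 0.003], [0.757, -0.653, -0.001], [0.001, 0.003, -1.0]]
force: [1.2, -2.9, 4.7]
opening: 0.409
grasp_force: 30.0
```

```bash
python3 -m handwheel '[[0,0,-0.0002,0,0,0],[0,0,-0.0004,0,0,0],[0,0,-0.0006,0,0,0],[0,0,-0.0006,0,0,0],[0,0,-0.0006,0,0,0],[0,0,-0.0006,0,0,0],[0,0,-0.0006,0,0,0],[0,0,-0.0006,0,0,0]]'
```

```text
time_s: 8.43
position: [0.5498, -0.1824, 0.0844]
tcp_rot: [[0.653, 0.757, 0.003], [0.757, -0.653, -0.001], [0.001, 0.003, -1.0]]
force: [2.0, -2.8, 5.3]
opening: 0.402
grasp_force: 30.0
```

```bash
python3 -m handwheel '[[0,0,-0.0002,0,0,0],[0,0,-0.0004,0,0,0],[0,0,-0.0006,0,0,0],[0,0,-0.0008,0,0,0],[0,0,-0.0008,0,0,0],[0,0,-0.0008,0,0,0],[0,0,-0.0008,0,0,0],[0,0,-0.0008,0,0,0]]'; python3 look.py g2
```

```text
time_s: 9.1
position: [0.5498, -0.1824, 0.0837]
tcp_rot: [[0.653, 0.757, 0.003], [0.757, -0.653, -0.001], [0.001, 0.003, -1.0]]
force: [1.1, -3.0, 5.1]
opening: 0.407
grasp_force: 30.0
9.2 [ 0.5497682  -0.18236937  0.08368001] [ 2.07601523 -2.66527439  4.88019916] [-0.61125769 -0.11655141 -0.00902043] [0.65296927 0.75737834 0.00303098]
```

View pics/g2.png

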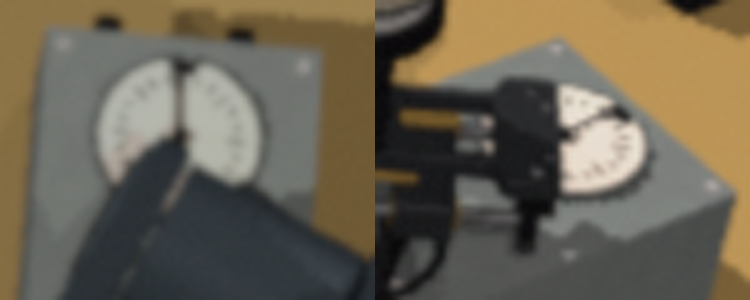

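The needle is touching the dark band. The knob has come down 4.4 mm, past tooth-tip height, at a steady 5 N or so (its friction), so the key is in a gap. Continuing gently to the bottom.

```bash
python3 -m handwheel '[[0,0,-0.0003,0,0,0],[0,0,-0.0006,0,0,0],[0,0,-0.0009,0,0,0],[0,0,-0.0012,0,0,0],[0,0,-0.0014,0,0,0],[0,0,-0.0014,0,0,0],[0,0,-0.0014,0,0,0],[0,0,-0.0014,0,0,0]]'
```

```text
time_s: 9.87
position: [0.5498, -0.1823, 0.0823]
tcp_rot: [[0.653, 0.757, 0.003], [0.757, -0.653, -0.001], [0.001, 0.003, -1.0]]
force: [1.8, -2.9, 5.9]
opening: 0.406
grasp_force: 30.5
```

```bash
python3 -m handwheel '[[0,0,-0.0002,0,0,0],[0,0,-0.0004,0,0,0],[0,0,-0.0004,0,0,0],[0,0,-0.0004,0,0,0],[0,0,-0.0004,0,0,0],[0,0,-0.0004,0,0,0],[0,0,-0.0004,0,0,0],[0,0,-0.0004,0,0,0]]'
```

```text
time_s: 10.53
position: [0.5498, -0.1824, 0.0822]
tcp_rot: [[0.653, 0.757, 0.003], [0.757, -0.653, -0.001], [0.001, 0.003, -1.0]]
force: [1.6, -1.9, 8.3]
opening: 0.406
grasp_force: 31.3
```

```bash
python3 -m handwheel '[[0,0,-0.0002,0,0,0],[0,0,-0.0004,0,0,0],[0,0,-0.0006,0,0,0],[0,0,-0.0006,0,0,0],[0,0,-0.0006,0,0,0],[0,0,-0.0006,0,0,0],[0,0,-0.0006,0,0,0],[0,0,-0.0006,0,0,0]]'
```

```text
time_s: 11.2
position: [0.5498, -0.1824, 0.082]
tcp_rot: [[0.653, 0.757, 0.003], [0.757, -0.653, -0.001], [0.001, 0.003, -1.0]]
force: [0.8, -2.2, 10.5]
opening: 0.405
grasp_force: 32.4
```

A firm stop after about 6.2 mm at 10 N means the knob is home. I'll relieve the load, open and lift straight out.

```bash
python3 -m handwheel '[[0,0,0.0008,0,0,0],[0,0,0.0008,0,0,0],[0,0,0.0008,0,0,0],[0,0,0.0008,0,0,0],[0,0,0.0008,0,0,0],[0,0,0.0008,0,0,0],[0,0,0.0008,0,0,0],[0,0,0.0008,0,0,0]]' 0.1
python3 -m handwheel '[[0,0,0.01,0,0,0],[0,0,0.025,0,0,0],[0,0,0.045,0,0,0],[0,0,0.07,0,0,0],[0,0,0.1,0,0,0],[0,0,0.13,0,0,0],[0,0,0.16,0,0,0],[0,0,0.17,0,0,0]]'
python3 -m handwheel '[[-0.02,0.03,0,0,0,0],[-0.04,0.06,0,0,0,0],[-0.06,0.09,0,0,0,0],[-0.08,0.12,0,0,0,0],[-0.1,0.15,0,0,0,0],[-0.11,0.18,0,0,0,0],[-0.12,0.21,0,0,0,0],[-0.12,0.21,0,0,0,0]]'
python3 - <<'E'
from h import *
b,_=cams.capture("top");a,_=cams.capture("side")
b=cv2.resize(b[145:260,310:395],None,fx=5,fy=5,interpolation=cv2.INTER_CUBIC)
a=cv2.resize(a[200:300,255:330],None,fx=5,fy=5,interpolation=cv2.INTER_CUBIC)
a=cv2.copyMakeBorder(a,0,b.shape[0]-a.shape[0],0,0,cv2.BORDER_CONSTANT)
cv2.imwrite("pics/end.png",np.hstack([b,a])[:, :800])
# predicted side pixels of knob top if home / if raised
print((proj("side",[[.5495,-.183,.088],[.5495,-.183,.095]])-[255,200]+.5)*5)
print((proj("side",[[.5495,-.183,.1]])-[255,200]+.5)*5)
E
```

```text
time_s: 11.87
position: [0.5483, -0.1816, 0.081]
tcp_rot: [[0.655, 0.756, -0.001], [0.756, -0.655, 0.0], [-0.0, -0.001, -1.0]]
force: [0.6, -0.5, 0.2]
opening: 0.549
grasp_force: 0.0
time_s: 12.53
position: [0.5505, -0.1828, 0.2568]
tcp_rot: [[0.655, 0.756, 0.008], [0.756, -0.655, -0.004], [0.002, 0.009, -1.0]]
force: [0.7, 0.1, 0.5]
opening: 0.553
grasp_force: 0.0
time_s: 13.2
position: [0.4242, 0.0326, 0.2508]
tcp_rot: [[0.652, 0.758, -0.005], [0.758, -0.652, 0.003], [-0.001, -0.005, -1.0]]
force: [-0.8, -0.8, -0.2]
opening: 0.552
grasp_force: 0.0
[[240.37434704 223.91576498]
 [241.35132078 213.27908372]]
[[242.05487989 205.6199295 ]]
```

View pics/end.png

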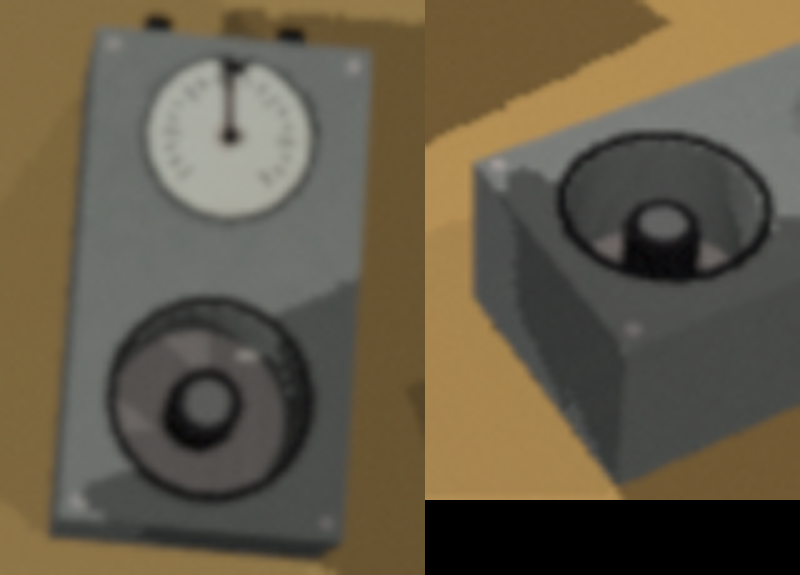

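The needle (230,135)→(230,75) now points into the band at (231,67), a few degrees short of its middle. The knob top in the side view is at (237,222), against a predicted 224 for home and 213 for raised, so it is locked down. Handing in.

```bash
python3 -c "
from rig import bot
print(bot.hand_in())"
```

```text
the job is handed in; nothing more can be done
None
```

The low regulator's needle now stands in the dark band, a few degrees short of its middle; its knob is pressed home and looks locked in the last pictures. The robot touched nothing else, and the job is handed in, but no verdict came back.

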